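# Unstack the wiring supplies into their fitted trays

### The arm

A 6-joint arm with a two-finger parallel gripper is mounted at the origin on the work surface; the furniture and walls round the work are solid. World frame = base frame: x ahead of the robot, y to its left, z up, the work surface at z = 0. Lengths are in m, angles in rad, forces in N, time in s.
With the tool pointing down it reaches from about 0.25 to 0.725 m from the base axis. Payload 4 kg.
Tool frame: the origin (TCP) lies midway between the tips of the shut fingers; the grasp point (between the pads) lies 19 mm behind it; z points along the fingers, y is the line along which they close (so a half turn about z gives the same grasp; the last joint's range is limited). The gripper opens to 85 mm and grips with 20 to 120 N. Pads are 22 mm wide; open, the fingers measure 114 mm over their backs; the gripper's body (76 mm by 85 mm) begins 54 mm behind the grasp point. The pads swing forward as they close: fully open they stand 13 mm farther back than shut.
Start: joints at [1.315, 0.241, 0.005, 1.335, 0, 1.571], TCP at [0.127, 0.484, 0.205] pointing down, gripper open.
Joint ranges: [-2.72, 2.72], [-1.05, 1.87], [-1.09, 1.28], [-1.99, 2.15], [-1.42, 1.44], [-3.14, 3.14]. Speed limits (rad/s): [2.79, 2.79, 3.14, 3.14, 3.14, 3.14].

### API

Orientations are given as a unit quaternion [x, y, z, w].
In Python, from workcell import monitor, vision, job gives the robot as it stands.
- The arm moves only by the tool move_arm, never from a script. Its argument "moves" is a list that holds one entry, the list of rows, each a list of 5 numbers: the shift along the world's x, y, z in m, then the turn about the world's z in degrees, then the opening in per cent of the stroke, from 0 (shut) to 100 (fully open). In form: [[[x, y, z, turn, gripper], ...]]. A call has 1 to 5 rows; each row is the pose to reach, as a shift and turn from the pose commanded when the call began; what a row does not reach only later rows make up. A row lasts 1/8 s, in which the tool goes at most 62.5 mm and 10.7 degrees, less where a joint would pass 70% of its speed; a pose out of reach is approached as far as the arm can. A call with a gripper value outside its range is refused whole. The fingers move at their own pace and stop on an object; the grip force is fixed at half the most. Time passes only in rows, so rows that repeat a pose let the fingers close. It gives the time, the measured TCP pose, the force, the opening and the grip force at its end, in the units of the state.
- monitor.get_obs(): the state, without advancing time (a new reading comes with each control period).
- vision.camera(name): name is "side" or "top" or "wrist"; returns a dict with "color" (420x560x3 uint8, red, green, blue), "camera_matrix" (3x3 intrinsics, pixels), "eye" and "attitude" of the camera in the world; the wrist camera has in their place "hand_eye" (4x4, takes a point from camera to tool coordinates, whose origin is the TCP and whose axes are the flange's). Camera axes: x right, y up, looking along -z (the intrinsics and any distortion apply to the point x, -y, -z); pixel columns grow to the right and rows downward; lengths in m; the calibration is good to about 2 mm. A picture is of the moment at which its call begins: read the wrist's pose just before it. There is no depth.
- job.job_done(): hands the job in; it is judged then, once.
The state is a dict: "clock": time; "joint_pos": joint angles; "joint_vel": joint speeds; "tau": joint torques, N m; "eef_pos": TCP position; "tool_rot": TCP orientation; "ft_force": force on the tool from outside, world axes, zero at the start; "ft_torque": the same for the moment, N m; "grip_width": finger opening in m; "grasp_force": force on a finger pad.
Only numpy, scipy, OpenCV 4.12 (cv2) and the standard library are available. Lean on these libraries where they do the work, as an engineer would, in place of code of your own. Each camera call takes 0.05 s, during which the arm holds its last target. There are 200 camera calls.

### The job

The supplies for the next LED panel are piled up in one stack. Take the stack apart from the top down, one piece at a time, and set each piece gently down in the blue tray whose recess is made for it, so that it lies flat on the tray's floor the same way up as it was: aluminium spacer block, solder spool, cardboard carton, then the LED driver. Do not tip or drop anything, and leave the multimeter and the red screw bin where they are.

Things in the scene. Friction and masses are not known exactly. Their poses are not given: they have to be found in the camera images.
- spacer: Top of the stack: bare aluminium block with a hole in its top, 50 (x) x 30 (y) x 30 (high) mm, about 0.12 kg; grasp across its 30 mm. Origin: centre of its underside; z up.
- spool: Second from the top: upright spool of solder wire with green round flanges, 62 mm diameter, 46 mm high, about 0.33 kg; behaves as a plain cylinder, grasp across any diameter. Origin: centre of its underside; z up.
- carton: Third from the top: closed brown carton, 60 (x) x 90 (y) x 42 (high) mm, about 0.14 kg; grasp across its 60 mm. Origin: centre of its underside; z up.
- led_driver: Bottom of the stack, on the table: LED driver, a flat closed silver aluminium case with dark vents and a black terminal strip at its +y end, 62 (x) x 124 (y) x 30 (high) mm, about 0.35 kg; grasp across its 62 mm. Origin: centre of its underside; z up. The pieces above stand loosely, each roughly centred on the one below.
- spacer_tray: Fixed blue tray, 10 mm high, with a dark floor 4 mm above the table, so the recess is 6 mm deep; smallest rectangular recess 70 (x) x 50 (y) mm for the aluminium spacer (either end first); outside 82 x 62 mm. Origin: centre of its underside; z up.
- spool_tray: Fixed blue tray, 10 mm high, with a dark floor 4 mm above the table, so the recess is 6 mm deep; round recess 82 mm across for the solder spool, in a square 94 x 94 mm plate. Origin: centre of its underside; z up.
- carton_tray: Fixed blue tray, 10 mm high, with a dark floor 4 mm above the table, so the recess is 6 mm deep; middle rectangular recess 80 (x) x 110 (y) mm for the carton (either end first); outside 92 x 122 mm. Origin: centre of its underside; z up.
- driver_tray: Fixed blue tray, 10 mm high, with a dark floor 4 mm above the table, so the recess is 6 mm deep; longest rectangular recess 82 (x) x 144 (y) mm for the LED driver (either end first); outside 94 x 156 mm. Origin: centre of its underside; z up.
- meter: Bystander: yellow and black multimeter lying face up, 164 (x) x 81 (y) x 46 (high) mm. Origin: centre of its underside; z up.
- screw_bin: Bystander: small open red bin of screws, 67 x 73 x 47 mm. Origin: centre of its underside; z up.
There are look-alikes about, which are no part of the job. What is shaped like the spacer_tray but purple is not meant.

How it is judged:
By the outcome, as a careful person would: the job done as asked, in the order asked, and still so for the second after the job is handed in, with the robot touching nothing.
It also fails if it takes over 112 s, if anything falls off the work surface, if the arm or the gripper's body presses on something with over 40 N, if the wrist force passes 120 N, or if a joint passes its speed limit or range.

## Working session

There is one attempt and no reset: what is moved stays moved. The work goes in short steps, Python scripts to look and compute and a tool call to move; the robot and the scene stay as the last step left them, time stands still between calls to the robot, and variables do not carry over. Pictures are saved under pics/ and viewed, at most 14 in all, crops included, and the job is handed in when it is done.

Besides the shell and the picture viewer there is one more tool, called after "Request:" as a command line: name --argument value ..., lists and objects as JSON in quotes. move_arm: Moves the arm, as the interface text tells. Its arguments: {"type":"object","properties":{"moves":{"type":"array","items":{"type":"array","items":{"type":"array","items":{"type":"number"}}}}},"required":["moves"]}

```bash
mkdir -p pics; ls; cat > h.py <<'E'
import numpy as np, cv2
from workcell import monitor, vision, job
from scipy.spatial.transform import Rotation as R
def shot(n,f=None):
    o=monitor.get_obs(); c=vision.camera(n)
    if f: cv2.imwrite('pics/'+f,c['color'][...,::-1])
    return o,c
E
python3 - <<'E'
from h import *
for n in('top','side','wrist'):
    o,c=shot(n,n+'0.png'); print({k:v for k,v in c.items() if k!='color'})
print(o)
E
```

```text
pics
{'camera_matrix': array([[496.96698003,   0.        , 282.23594186],
       [  0.        , 496.96698003, 207.73499214],
       [  0.        ,   0.        ,   1.        ]]), 'eye': array([0.34905532, 0.06904033, 1.37765611]), 'attitude': array([-0.04486303,  0.04135902,  0.71382839, -0.69765734])}
{'camera_matrix': array([[536.66525822,   0.        , 287.81596666],
       [  0.        , 536.66525822, 207.63528864],
       [  0.        ,   0.        ,   1.        ]]), 'eye': array([ 0.10625619, -0.964264  ,  0.54745218]), 'attitude': array([ 0.54900956, -0.1105347 , -0.14337547,  0.8159743 ])}
{'camera_matrix': array([[348.22312312,   0.        , 271.51880802],
       [  0.        , 348.22312312, 213.82248952],
       [  0.        ,   0.        ,   1.        ]]), 'hand_eye': array([[-1.55601236e-03,  9.61815463e-01,  2.73694343e-01,
         6.88940334e-02],
       [ 9.99998763e-01,  1.55999495e-03,  2.03084827e-04,
        -1.70858969e-04],
       [-2.31631666e-04,  2.73694320e-01, -9.61816701e-01,
        -1.67716340e-01],
       [ 0.00000000e+00,  0.00000000e+00,  0.00000000e+00,
         1.00000000e+00]])}
{'clock': 0.1, 'joint_pos': array([ 1.31502678e+00,  2.41337499e-01,  3.85746230e-03,  1.33517761e+00,
       -2.90122093e-05,  1.57077755e+00]), 'joint_vel': array([ 1.15811453e-03, -7.17456932e-04,  3.76690615e-03,  2.24496086e-04,
       -6.68116211e-05, -1.24394683e-03]), 'tau': array([ 5.91209778e-05, -3.73137903e+01,  2.53010541e+01,  1.08832429e-02,
        1.04121733e-05,  2.60455124e-05]), 'eef_pos': array([0.1263509 , 0.48314558, 0.20430151]), 'tool_rot': array([ 1.27527095e-01,  9.91834650e-01, -9.24906901e-04, -1.04313844e-04]), 'ft_force': array([-0.16982581, -0.25205162, -0.93782307]), 'ft_torque': array([-0.00580037, -0.01252468, -0.03677657]), 'grasp_force': 0.0, 'grip_width': 0.08522478467877985}
```

View pics/top0.png

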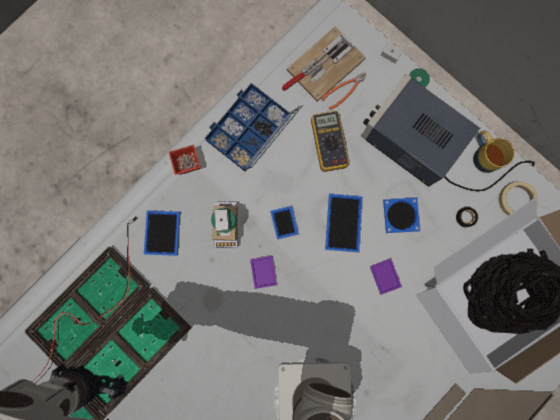

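View pics/side0.png

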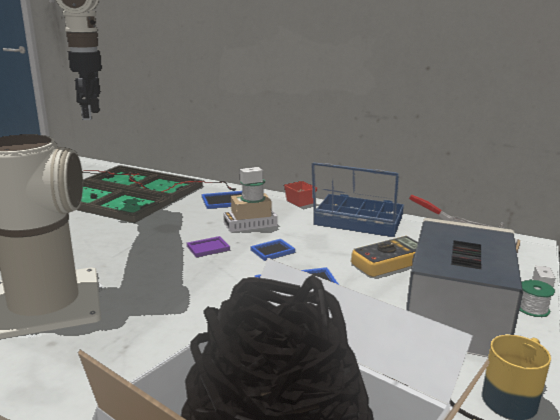

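```bash
cat >> h.py <<'E'
def toplane(c,px,z):
    K=c['camera_matrix']; px=np.atleast_2d(px).astype(float)
    d=np.c_[(px[:,0]-K[0,2])/K[0,0],-(px[:,1]-K[1,2])/K[1,1],-np.ones(len(px))]
    d=R.from_quat(c['attitude']).apply(d); e=np.array(c['eye'])
    return e+d*((z-e[2])/d[:,2])[:,None]
def wcam(o,c):
    T=R.from_quat(o['tool_rot']); H=c['hand_eye']
    return dict(camera_matrix=c['camera_matrix'],color=c['color'],
      eye=np.array(o['eef_pos'])+T.apply(H[:3,3]),attitude=(T*R.from_matrix(H[:3,:3])).as_quat())
def rects(c,mask,z,amin=150):
    cs,_=cv2.findContours(mask.astype(np.uint8)*255,cv2.RETR_EXTERNAL,cv2.CHAIN_APPROX_NONE)
    for k in cs:
        if cv2.contourArea(k)<amin: continue
        P=toplane(c,k[:,0],z)[:,:2]*1000
        (x,y),(w,h),a=cv2.minAreaRect(P.astype(np.float32))
        if w<h: w,h,a=h,w,a+90
        print('px',k[:,0].mean(0).round(),'xy',round(x,1),round(y,1),'size',round(w),round(h),'long axis deg',round((a+90)%180-90,1))
E
python3 - <<'E'
from h import *
o,c=shot('top')
hsv=cv2.cvtColor(c['color'],cv2.COLOR_RGB2HSV)
m=cv2.inRange(hsv,(105,120,60),(122,255,255))>0
rects(c,m,0.010)
im=c['color'][185:265,185:265,::-1]
cv2.imwrite('pics/z.png',cv2.resize(im,(560,560),interpolation=cv2.INTER_CUBIC))
print(R.from_quat(o['tool_rot']).as_matrix().round(3))
E
```

```text
px [162. 233.] xy 455.9 408.5 size 121 92 long axis deg -3.6
px [284. 222.] xy 476.6 69.8 size 79 60 long axis deg 12.5
px [401. 215.] xy 489.4 -254.2 size 93 92 long axis deg -87.8
px [343. 223.] xy 472.1 -94.4 size 154 93 long axis deg -6.0
px [242. 145.] xy 697.1 177.0 size 133 78 long axis deg -54.7
px [242. 111.] xy 799.3 174.9 size 86 65 long axis deg -40.3
[[-0.967  0.253 -0.   ]
 [ 0.253  0.967 -0.002]
 [ 0.    -0.002 -1.   ]]
```

View pics/z.png

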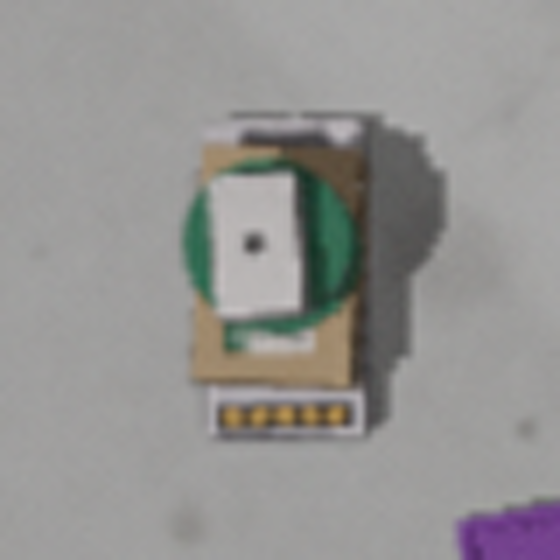

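```bash
python3 - <<'E'
from h import *
o,c=shot('top')
q=np.array([[208,182],[295,172],[305,315],[215,318]])/7+185
P=toplane(c,q,.148)*1000
print('spacer',P.mean(0).round(1), [np.degrees(np.arctan2(*(P[a]-P[b])[1::-1])).round(1) for a,b in((0,3),(1,2))])
s=np.array([[200,385],[352,385],[362,140],[200,145]])
print('carton',toplane(c,s/7+185,.072)*1000)
o=monitor.get_obs();print(o['eef_pos'])
E
```

```text
spacer [472.1 225.1 148. ] [np.float64(2.6), np.float64(3.5)]
carton [[428.0100328  256.06678863  72.        ]
 [426.70305101 198.97331419  72.        ]
 [519.33397259 194.16343261  72.        ]
 [518.85756094 255.54854772  72.        ]]
[0.1264159  0.48342227 0.20465464]
```

Request:
move_arm --moves '[[[0.04,-0.03,0.055,4,100],[0.09,-0.067,0.055,8,100],[0.14,-0.105,0.055,12,100],[0.19,-0.143,0.055,16,100],[0.24,-0.18,0.055,18,100]]]'

```text
clock: 0.88
eef_pos: [0.3611, 0.3074, 0.2603]
tool_rot: [-0.03, 1.0, 0.0, 0.0]
ft_force: [-0.5, 0.2, 0.4]
grip_width: 0.0857
grasp_force: 0.0
```

Request:
move_arm --moves '[[[0.045,-0.03,0,0,100],[0.085,-0.062,0,0,100],[0.105,-0.079,0,0,100],[0.105,-0.079,0,0,100],[0.105,-0.079,0,0,100]]]'

```text
clock: 1.5
eef_pos: [0.4642, 0.23, 0.2599]
tool_rot: [-0.029, 1.0, 0.0, -0.0]
ft_force: [-0.4, 0.1, -0.1]
grip_width: 0.0854
grasp_force: 0.0
```

```bash
python3 - <<'E'
from h import *
o,c=shot('wrist','w1.png'); print(o['eef_pos'],R.from_quat(o['tool_rot']).as_matrix().round(3))
E
```

```text
[0.46420094 0.23001835 0.25993612] [[-0.998 -0.058 -0.001]
 [-0.058  0.998  0.   ]
 [ 0.001  0.    -1.   ]]
```

View pics/w1.png

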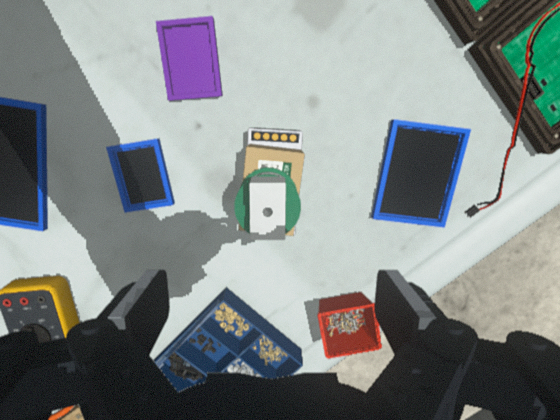

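```bash
python3 - <<'E'
from h import *
o,c=shot('wrist'); w=wcam(o,c)
print('hole',toplane(w,[267,212],.148)*1000)
hsv=cv2.cvtColor(c['color'],cv2.COLOR_RGB2HSV)
im=c['color'][110:250,210:330,::-1]
cv2.imwrite('pics/z2.png',cv2.resize(im,None,fx=4.2,fy=4.2,interpolation=cv2.INTER_CUBIC))
m=cv2.inRange(hsv,(100,120,60),(122,255,255)); rects(w,m>0,.01)
E
```

```text
hole [[473.20985193 226.72962538 148.        ]]
px [273. 358.] xy 729.0 241.0 size 76 70 long axis deg 46.8
px [210. 351.] xy 719.5 154.1 size 162 69 long axis deg -41.9
px [140. 175.] xy 475.5 71.9 size 81 63 long axis deg 12.2
px [419. 172.] xy 455.2 407.8 size 121 94 long axis deg -3.5
px [ 31. 166.] xy 472.8 -69.8 size 156 57 long axis deg -6.7
```

View pics/z2.png

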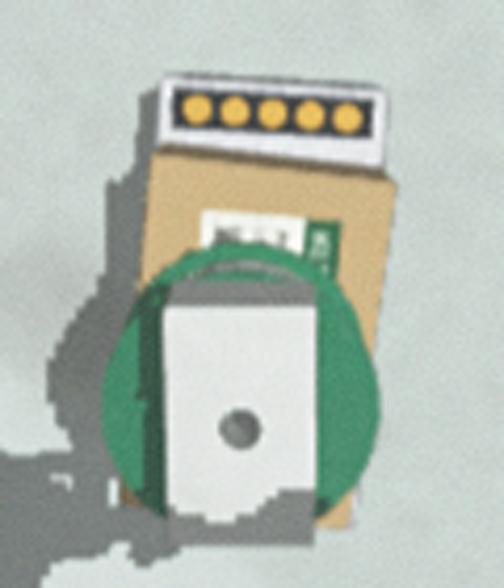

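Request:
move_arm --moves '[[[0.009,-0.0035,-0.04,0,100],[0.009,-0.0035,-0.08,0,100],[0.009,-0.0035,-0.097,0,100],[0.009,-0.0035,-0.097,0,100],[0.009,-0.0035,-0.097,0,100]]]'

```text
clock: 2.22
eef_pos: [0.474, 0.2272, 0.1643]
tool_rot: [-0.03, 1.0, 0.0, 0.001]
ft_force: [-0.3, 1.1, 0.6]
grip_width: 0.0854
grasp_force: 0.0
```

Request:
move_arm --moves '[[[-0.0005,-0.0005,-0.025,0,100],[-0.0005,-0.0005,-0.041,0,100],[-0.0005,-0.0005,-0.041,0,100],[-0.0005,-0.0005,-0.041,0,60]]]'

```text
clock: 2.72
eef_pos: [0.4741, 0.2264, 0.1236]
tool_rot: [-0.029, 1.0, 0.001, 0.001]
ft_force: [0.0, 0.3, 1.0]
grip_width: 0.0699
grasp_force: 0.0
```

Request:
move_arm --moves '[[[0,0,0,0,40],[0,0,0,0,20],[0,0,0,0,0],[0,0,0,0,0],[0,0,0,0,0]]]'

```text
clock: 3.35
eef_pos: [0.4732, 0.2258, 0.1221]
tool_rot: [-0.029, 1.0, -0.0, -0.0]
ft_force: [0.7, -0.6, 0.0]
grip_width: 0.0
grasp_force: 0.0
```

```bash
python3 - <<'E'
from h import *
o,c=shot('wrist'); o2,d=shot('side')
im=cv2.resize(d['color'][130:270,170:330,::-1],(480,420),interpolation=cv2.INTER_CUBIC)
im2=cv2.resize(c['color'][...,::-1],None,fx=.57,fy=1.)
cv2.imwrite('pics/s2.png',np.hstack([im2,im])); print(o2['eef_pos'],o2['grip_width'],o2['grasp_force'])
E
```

```text
[0.47320705 0.22576212 0.12208009] 7.061442797302258e-05 0.0
```

View pics/s2.png

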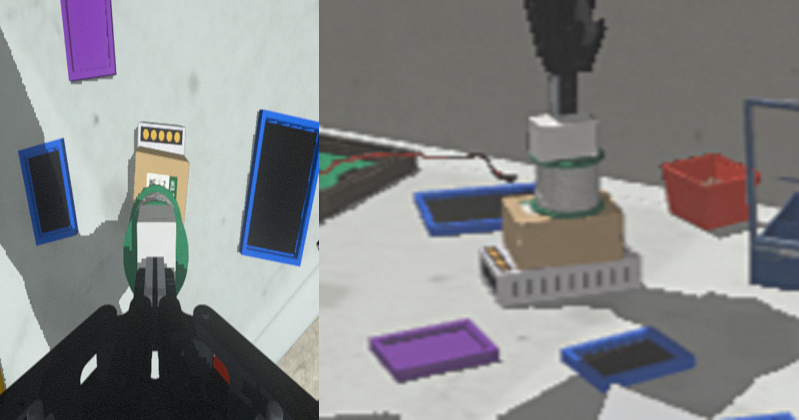

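```bash
cat >> h.py <<'E'
def proj(c,P):
    p=R.from_quat(c['attitude']).inv().apply(np.atleast_2d(P)-c['eye']); K=c['camera_matrix']
    return np.c_[K[0,2]+K[0,0]*p[:,0]/-p[:,2],K[1,2]-K[1,1]*p[:,1]/-p[:,2]].round(1)
E
python3 - <<'E'
from h import *
o,d=shot('side')
for z in (.0,.03,.072,.118,.122,.148): print(z,proj(d,[.4732,.2258,z]))
_,t=shot('top'); o,c=shot('wrist'); w=wcam(o,c); print(o['eef_pos'],o['joint_pos'],proj(w,o['eef_pos']),proj(t,o['eef_pos']))
cv2.imwrite('pics/t2.png',cv2.resize(t['color'][150:290,150:300,::-1],None,fx=4,fy=4,interpolation=cv2.INTER_CUBIC))
E
```

```text
0.0 [[251.2 224.6]]
0.03 [[251.2 213.6]]
0.072 [[251.1 197.9]]
0.118 [[251.1 180.4]]
0.122 [[251.1 178.8]]
0.148 [[251.  168.7]]
[0.47324538 0.22577323 0.12208498] [ 4.45139641e-01  3.38700396e-01 -8.26768967e-02  1.14941312e+00
 -3.11834399e-07  3.86839783e-01] [[272.3 253.3]] [[222.6 220.8]]
```

View pics/t2.png

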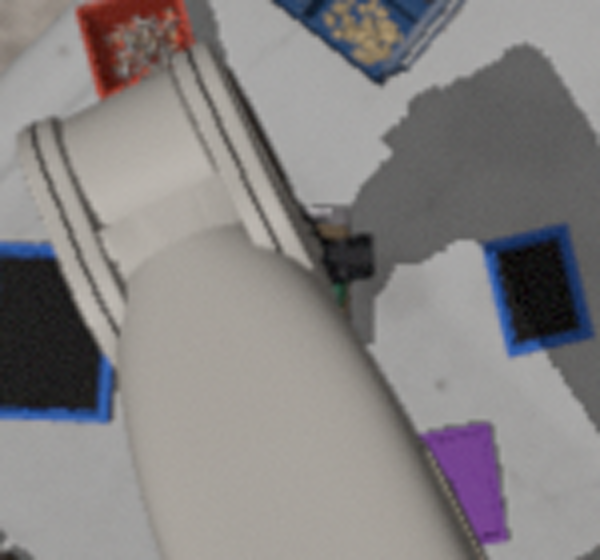

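```bash
python3 - <<'E'
from h import *
o,c=shot('wrist'); w=wcam(o,c); e=np.array(o['eef_pos'])
for dz in (0,.013,.019,.026,.035): print(dz,proj(w,e+[0,0,dz]),proj(w,e+[-.011,0,dz]))
g=c['color'].mean(2).astype(int)
print(o['ft_force'],o['grip_width'])
for r in range(236,300,3): print(r,g[r,240:304:4])
E
```

```text
0 [[272.3 253.3]] [[273.5 233.2]]
0.013 [[272.3 263.6]] [[273.7 242.2]]
0.019 [[272.4 268.9]] [[273.7 246.8]]
0.026 [[272.4 275.6]] [[273.8 252.7]]
0.035 [[272.4 285.1]] [[274. 261.]]
[ 0.80005256  0.18114117 -0.37315337] 0.00013869041185138613
236 [146 225 226 227 228 227 226 227 225 228 226 227 226 226 231 227]
239 [132 226 228 227 227 227 227 227 226 228 226 224 227 228 227 229]
242 [127 227 226 225 226 226 226 224 227 228 228 227 228 228 227 227]
245 [115 227 224 225 222 225 227 227 226 229 227 228 227 228 228 227]
248 [110 223 225 226 224 226 224 227 227 226 226 228 230 226 227 226]
251 [106 225 226 222 225 225 225 226 224 228 226 228 226 226 227 226]
254 [105 225 226 227 226 227 227 227 226 227 227 230 223 227 226 225]
257 [109 225 223 226 179 130 134 113 104 133 135 138 224 223 226 228]
260 [107 228 154 130 114 107 111  75  51 107 106 109 224 228 226 226]
263 [ 78 130 131 127 112 106 106  67  53 103 107 111 172 188 226 227]
266 [ 81 127 130 130 109 109 109  65  52 107 106 114 125 149 227 226]
269 [ 81  53  40  44 106 105 110  62  45 105 108 105  94  55  49  74]
272 [ 47  47  44  43 110 108 106  60  44  90 105 105 102  55  56  49]
275 [ 39  46  45  45 107 107 111  60  49  88 106 111 106  44  49  46]
278 [ 45  45  35  41 110 103 105  56  49  94 107 106 109  52  51  59]
281 [ 41  43  44  41 107 107 106  50  47  73 108 110 110  47  53  50]
284 [ 46  37  41  40  95 110 106  50  46  77 105 109 110  44  56  60]
287 [ 42  47  34  49  88  99  97  52  38  73 111 102 109  42  45  50]
290 [44 37 41 59 94 86 88 40 39 65 91 92 90 40 42 50]
293 [37 35 32 57 88 91 89 34 41 50 92 88 92 44 48 53]
296 [ 41  47  43  35  59 101 106  42  44  67 105  96  50  35  48  49]
299 [ 37  40  40  38  32  40 103  43  40  70  87  30  35  41  42  47]
```

```bash
python3 - <<'E'
from h import *
o,c=shot('wrist'); H=c['hand_eye']; K=c['camera_matrix']
for z in (0,-.013,-.026,-.039,-.052):
  for x in (.011,-.011):
   for y in(-.0425,.0425):
    p=H[:3,:3].T@(np.array([x,y,z])-H[:3,3]); print(z,x,y,(K[0,2]+K[0,0]*p[0]/-p[2]).round(),(K[1,2]-K[1,1]*p[1]/-p[2]).round())
im=cv2.imread('pics/w1.png')
cv2.imwrite('pics/z3.png',cv2.resize(im[250:370,100:450],None,fx=2.2,fy=2.2,interpolation=cv2.INTER_CUBIC))
E
```

```text
0 0.011 -0.0425 189.0 233.0
0 0.011 0.0425 356.0 233.0
0 -0.011 -0.0425 192.0 273.0
0 -0.011 0.0425 353.0 273.0
-0.013 0.011 -0.0425 182.0 242.0
-0.013 0.011 0.0425 362.0 242.0
-0.013 -0.011 -0.0425 186.0 284.0
-0.013 -0.011 0.0425 359.0 284.0
-0.026 0.011 -0.0425 175.0 253.0
-0.026 0.011 0.0425 370.0 252.0
-0.026 -0.011 -0.0425 179.0 298.0
-0.026 -0.011 0.0425 366.0 298.0
-0.039 0.011 -0.0425 167.0 265.0
-0.039 0.011 0.0425 378.0 265.0
-0.039 -0.011 -0.0425 171.0 314.0
-0.039 -0.011 0.0425 374.0 313.0
-0.052 0.011 -0.0425 156.0 280.0
-0.052 0.011 0.0425 389.0 280.0
-0.052 -0.011 -0.0425 161.0 332.0
-0.052 -0.011 0.0425 384.0 332.0
```

View pics/z3.png

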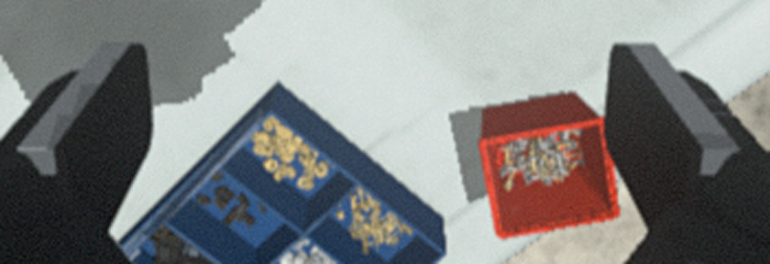

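Request:
move_arm --moves '[[[0,0,0.01,0,100],[0,0,0.01,0,100],[0,0,0.01,0,100],[0,0,0.01,0,100],[0,0,0.01,0,100]]]'

```text
clock: 4.32
eef_pos: [0.4731, 0.2257, 0.1319]
tool_rot: [-0.029, 1.0, -0.0, -0.0]
ft_force: [0.1, 0.5, -0.3]
grip_width: 0.0855
grasp_force: 0.0
```

Request:
move_arm --moves '[[[0,0.001,-0.015,0,100],[0,0.001,-0.03,0,100],[0,0.001,-0.038,0,100],[0,0.001,-0.038,0,100],[0,0.001,-0.038,0,60]]]'

```text
clock: 4.95
eef_pos: [0.4735, 0.2269, 0.0943]
tool_rot: [-0.029, 1.0, 0.0, 0.0]
ft_force: [-0.1, 0.2, -0.3]
grip_width: 0.0695
grasp_force: 0.0
```

Request:
move_arm --moves '[[[0,0,0,0,40],[0,0,0,0,20],[0,0,0,0,20],[0,0,0,0,10],[0,0,0,0,10]]]'

```text
clock: 5.58
eef_pos: [0.4737, 0.227, 0.0947]
tool_rot: [-0.029, 1.0, 0.0, 0.001]
ft_force: [-0.5, -0.6, 5.0]
grip_width: 0.0291
grasp_force: 59.9
```

Request:
move_arm --moves '[[[0,0,0.015,0,10],[0,0,0.035,0,10],[0.001,-0.03,0.04,3,10],[0.002,-0.07,0.04,6,10],[0.003,-0.11,0.04,9,10]]]'

```text
clock: 6.2
eef_pos: [0.4759, 0.1158, 0.1344]
tool_rot: [-0.109, 0.994, -0.0, -0.0]
ft_force: [-0.1, -0.9, -1.3]
grip_width: 0.029
grasp_force: 59.5
```

Request:
move_arm --moves '[[[0,-0.03,-0.02,0,10],[0,-0.046,-0.05,0,10],[0,-0.046,-0.09,0,10],[0,-0.046,-0.11,0,10],[0,-0.046,-0.11,0,10]]]'

```text
clock: 6.82
eef_pos: [0.4742, 0.0704, 0.0227]
tool_rot: [-0.107, 0.994, -0.0, -0.002]
ft_force: [1.0, -0.0, -0.9]
grip_width: 0.0291
grasp_force: 59.4
```

Request:
move_arm --moves '[[[0.002,0.0005,-0.02,0,10],[0.002,0.0005,-0.034,0,10],[0.002,0.0005,-0.038,0,10],[0.002,0.0005,-0.04,0,10],[0.002,0.0005,-0.04,0,10]]]'

```text
clock: 7.45
eef_pos: [0.4786, 0.0713, -0.0155]
tool_rot: [-0.108, 0.994, 0.0, 0.0]
ft_force: [-0.2, 0.5, -0.7]
grip_width: 0.0289
grasp_force: 59.4
```

Request:
move_arm --moves '[[[-0.001,0,-0.002,0,10],[-0.001,0,-0.003,0,10],[-0.001,0,-0.004,0,10],[-0.001,0,-0.004,0,10]]]'

```text
clock: 7.95
eef_pos: [0.4772, 0.0713, -0.0192]
tool_rot: [-0.108, 0.994, 0.0, 0.0]
ft_force: [-2.8, -0.0, 4.8]
grip_width: 0.0291
grasp_force: 60.3
```

Request:
move_arm --moves '[[[0,0,0,0,45],[0,0,0,0,50],[0,0,0,0,55],[0,0,0.02,0,60],[0,0,0.05,0,60]]]'

```text
clock: 8.57
eef_pos: [0.4758, 0.0714, 0.0294]
tool_rot: [-0.108, 0.994, 0.0, -0.002]
ft_force: [-0.8, -0.9, -0.9]
grip_width: 0.0509
grasp_force: 0.0
```

Request:
move_arm --moves '[[[0,0.01,0.05,-2,100],[0,0.05,0.1,-6,100],[-0.002,0.1,0.14,-9,100],[-0.004,0.15,0.14,-9,100],[-0.004,0.155,0.14,-9,100]]]'

```text
clock: 9.2
eef_pos: [0.4731, 0.2297, 0.1708]
tool_rot: [-0.032, 0.999, 0.001, 0.001]
ft_force: [-0.1, -0.8, -1.0]
grip_width: 0.0852
grasp_force: 0.0
```

```bash
python3 - <<'E'
from h import *
o,c=shot('wrist'); w=wcam(o,c); print(o['eef_pos'],R.from_quat(o['tool_rot']).as_matrix().round(3)[:,1])
hsv=cv2.cvtColor(c['color'],cv2.COLOR_RGB2HSV)
g=cv2.inRange(hsv,(60,90,40),(88,255,255))>0; g[:,:180]=0; g[:,400:]=0
g=cv2.morphologyEx(g.astype(np.uint8),cv2.MORPH_OPEN,np.ones((3,3)))
print('spool');rects(w,g,.118)
cv2.imwrite('pics/w2.png',c['color'][...,::-1])
E
```

```text
[0.47308365 0.2296744  0.17077241] [-0.063  0.998  0.002]
spool
px [270. 226.] xy 473.5 227.1 size 66 59 long axis deg -27.0
```

View pics/w2.png

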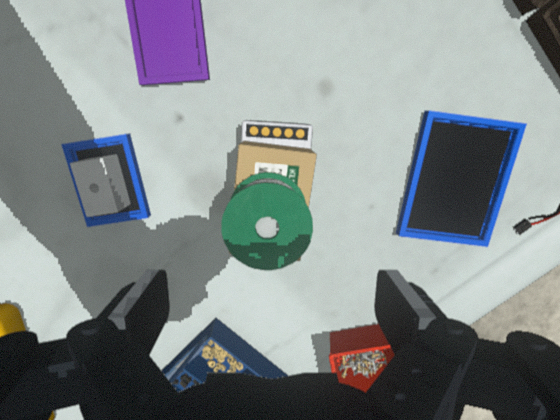

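```bash
python3 - <<'E'
from h import *
o,c=shot('wrist'); w=wcam(o,c); print(o['eef_pos'])
print(toplane(w,[[266.5,227],[222,226],[313,226],[267,269]],.118)*1000)
E
```

```text
[0.47273913 0.22835658 0.1700421 ]
[[475.61720364 224.84811735 118.        ]
 [476.69296423 195.37373343 118.        ]
 [473.07054632 255.57377665 118.        ]
 [505.87963824 226.90145711 118.        ]]
```

Request:
move_arm --moves '[[[0.0025,-0.003,-0.04,0,100],[0.0025,-0.003,-0.08,0,100],[0.0025,-0.003,-0.11,0,100],[0.0025,-0.003,-0.121,0,100],[0.0025,-0.003,-0.121,0,100]]]'

```text
clock: 9.93
eef_pos: [0.4753, 0.2221, 0.0486]
tool_rot: [-0.028, 1.0, -0.0, -0.001]
ft_force: [-0.1, -0.1, 0.3]
grip_width: 0.0853
grasp_force: 0.0
```

Request:
move_arm --moves '[[[0,0,0,0,85],[0,0,0,0,77],[0,0,0,0,70],[0,0,0,0,60],[0,0,0,0,50]]]'

```text
clock: 10.55
eef_pos: [0.4771, 0.2248, 0.051]
tool_rot: [-0.03, 1.0, 0.001, 0.002]
ft_force: [-1.1, 2.8, 6.6]
grip_width: 0.06
grasp_force: 63.1
```

Request:
move_arm --moves '[[[0,0,0.015,0,50],[0,0,0.035,0,50],[0,-0.03,0.04,0,50],[0.001,-0.08,0.04,0,50],[0.002,-0.13,0.04,0,50]]]'

```text
clock: 11.18
eef_pos: [0.4769, 0.0916, 0.0892]
tool_rot: [-0.03, 1.0, -0.001, -0.001]
ft_force: [0.8, -0.8, -3.0]
grip_width: 0.0604
grasp_force: 66.1
```

Request:
move_arm --moves '[[[0.003,-0.055,0,0,50],[0.006,-0.11,0,0,50],[0.008,-0.165,0,0,50],[0.01,-0.22,0,0,50],[0.012,-0.275,0,0,50]]]'

```text
clock: 11.8
eef_pos: [0.4886, -0.1836, 0.0892]
tool_rot: [-0.029, 1.0, -0.0, -0.001]
ft_force: [1.3, 0.5, -4.5]
grip_width: 0.0605
grasp_force: 66.1
```

Request:
move_arm --moves '[[[0,-0.04,0,0,50],[0,-0.06,0,0,50],[0,-0.07,0,0,50],[0,-0.073,0,0,50],[0,-0.073,0,0,50]]]'

```text
clock: 12.42
eef_pos: [0.4897, -0.2536, 0.0891]
tool_rot: [-0.03, 1.0, 0.0, -0.0]
ft_force: [0.7, 0.6, -3.4]
grip_width: 0.0603
grasp_force: 66.3
```

```bash
python3 - <<'E'
from h import *
o,c=shot('wrist'); w=wcam(o,c); print(o['eef_pos'],o['joint_pos'].round(2),o['ft_force'])
hsv=cv2.cvtColor(c['color'],cv2.COLOR_RGB2HSV)
rects(w,cv2.inRange(hsv,(105,120,60),(122,255,255))>0,.010)
cv2.imwrite('pics/w3.png',c['color'][...,::-1])
E
```

```text
[ 0.48970202 -0.25362174  0.08905522] [-0.48  0.42 -0.06  1.1   0.   -0.54] [ 0.67219485  0.57475965 -3.36159464]
px [268. 182.] xy 480.6 -255.5 size 93 78 long axis deg -88.0
px [481. 195.] xy 471.1 -97.3 size 155 97 long axis deg -5.9
```

View pics/w3.png

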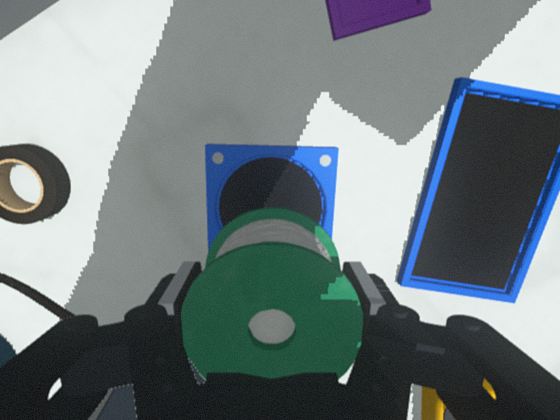

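Request:
move_arm --moves '[[[0,-0.001,-0.04,0,50],[0,-0.001,-0.075,0,50],[0,-0.001,-0.095,0,50],[0,-0.001,-0.102,0,50],[0,-0.001,-0.102,0,50]]]'

```text
clock: 13.1
eef_pos: [0.49, -0.2552, -0.0128]
tool_rot: [-0.03, 1.0, 0.0, -0.0]
ft_force: [0.5, 0.5, -3.8]
grip_width: 0.0609
grasp_force: 66.3
```

Request:
move_arm --moves '[[[0,0,-0.001,0,50],[0,0,-0.002,0,50],[0,0,-0.003,0,50],[0,0,-0.003,0,50]]]'

```text
clock: 13.6
eef_pos: [0.4897, -0.2558, -0.0158]
tool_rot: [-0.029, 1.0, -0.0, 0.0]
ft_force: [-0.3, -0.2, -4.4]
grip_width: 0.0605
grasp_force: 66.3
```

Request:
move_arm --moves '[[[0,0,-0.001,0,50],[0,0,-0.0015,0,50],[0,0,-0.0015,0,50]]]'

```text
clock: 13.98
eef_pos: [0.4899, -0.2559, -0.0169]
tool_rot: [-0.029, 1.0, -0.0, 0.0]
ft_force: [-0.4, 0.8, 0.6]
grip_width: 0.0605
grasp_force: 66.7
```

Request:
move_arm --moves '[[[0,0,-0.0005,0,78],[0,0,-0.0005,0,84],[0,0,-0.0005,0,90],[0,0,-0.0005,0,100],[0,0,0.01,0,100]]]'

```text
clock: 14.6
eef_pos: [0.4889, -0.2553, -0.0078]
tool_rot: [-0.029, 1.0, 0.001, -0.001]
ft_force: [0.2, -0.7, -0.7]
grip_width: 0.0857
grasp_force: 0.0
```

Request:
move_arm --moves '[[[0,0,0.04,0,100],[0,0,0.09,0,100],[0,0.03,0.13,0,100],[0,0.08,0.15,0,100],[0,0.13,0.15,0,100]]]'

```text
clock: 15.22
eef_pos: [0.4915, -0.1252, 0.1459]
tool_rot: [-0.029, 1.0, -0.001, 0.003]
ft_force: [0.9, -0.3, -0.4]
grip_width: 0.0853
grasp_force: 0.0
```

Request:
move_arm --moves '[[[-0.003,0.06,0,0,100],[-0.006,0.12,0,0,100],[-0.01,0.18,0,0,100],[-0.014,0.24,0,0,100],[-0.02,0.3,0,0,100]]]'

```text
clock: 15.85
eef_pos: [0.4697, 0.1763, 0.1437]
tool_rot: [-0.029, 1.0, 0.0, 0.001]
ft_force: [0.8, -0.5, 1.3]
grip_width: 0.0855
grasp_force: 0.0
```

Request:
move_arm --moves '[[[0,0.03,0,0,100],[0,0.05,0,0,100],[0,0.05,0,0,100],[0,0.05,0,0,100]]]'

```text
clock: 16.35
eef_pos: [0.4697, 0.2232, 0.1427]
tool_rot: [-0.029, 1.0, -0.0, -0.0]
ft_force: [-0.2, 0.7, 0.7]
grip_width: 0.0852
grasp_force: 0.0
```

```bash
python3 - <<'E'
from h import *
o,c=shot('wrist'); w=wcam(o,c); print(o['eef_pos'],R.from_quat(o['tool_rot']).as_matrix().round(3)[:,1])
cv2.imwrite('pics/w4.png',np.vstack([cv2.resize(c['color'][90:290,170:370,::-1],(600,600),interpolation=cv2.INTER_CUBIC)]))
E
```

```text
[0.46974681 0.22318867 0.14266324] [-0.057  0.998 -0.001]
```

View pics/w4.png

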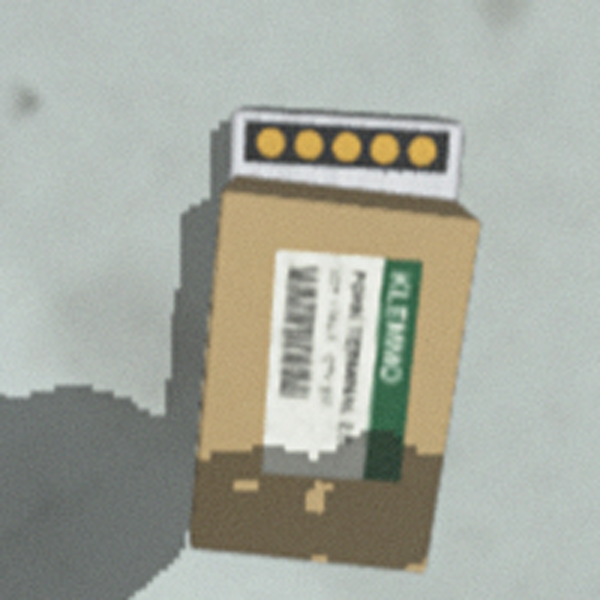

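```bash
python3 - <<'E'
from h import *
o,c=shot('wrist'); w=wcam(o,c); print(o['eef_pos'])
q=np.array([[222,192],[479,217],[428,571],[190,547]])/3+[170,90]
P=toplane(w,q,.072)*1000; print(P.round(1),P.mean(0).round(1))
an=lambda v:np.degrees(np.arctan2(v[1],v[0])).round(1)
print(an(P[3]-P[0]),an(P[2]-P[1]),an(P[1]-P[0])-90,an(P[2]-P[3])-90)
q=np.array([[237,110],[461,122]])/3+[170,90]
D=toplane(w,q,.03)*1000; print(D,an(D[1]-D[0])-90)
E
```

```text
[0.46978612 0.22298396 0.14265593]
[[427.6 201.5  72. ]
 [430.  260.2  72. ]
 [518.9 256.3  72. ]
 [515.6 196.5  72. ]] [473.  228.6  72. ]
-3.3 -2.5 -2.4000000000000057 -3.0999999999999943
[[410.85686233 201.68401617  30.        ]
 [410.67751188 260.23839717  30.        ]] 0.20000000000000284
```

Request:
move_arm --moves '[[[0.003,0.0055,-0.03,-3,100],[0.003,0.0055,-0.07,-6,100],[0.003,0.0055,-0.115,-6,100],[0.003,0.0055,-0.139,-6,100],[0.003,0.0055,-0.139,-6,100]]]'

```text
clock: 17.08
eef_pos: [0.471, 0.2277, 0.0017]
tool_rot: [0.024, 1.0, -0.001, -0.002]
ft_force: [0.2, 0.0, 0.5]
grip_width: 0.0854
grasp_force: 0.0
```

Request:
move_arm --moves '[[[0,0,0,0,85],[0,0,0,0,77],[0,0,0,0,70],[0,0,0,0,60],[0,0,0,0,50]]]'

```text
clock: 17.7
eef_pos: [0.474, 0.2301, 0.0053]
tool_rot: [0.023, 1.0, 0.0, 0.002]
ft_force: [-0.7, -1.0, 5.6]
grip_width: 0.0593
grasp_force: 65.4
```

Request:
move_arm --moves '[[[0,0,0.015,0,50],[0,0,0.035,0,50],[-0.004,0.03,0.045,0,50],[-0.008,0.08,0.045,-1,50],[-0.013,0.13,0.045,-1,50]]]'

```text
clock: 18.32
eef_pos: [0.4599, 0.3611, 0.0498]
tool_rot: [0.032, 0.999, 0.0, 0.0]
ft_force: [1.7, 0.6, -1.6]
grip_width: 0.059
grasp_force: 65.0
```

Request:
move_arm --moves '[[[-0.004,0.03,0,0,50],[-0.005,0.045,-0.01,0,50],[-0.005,0.048,-0.03,0,50],[-0.005,0.048,-0.05,0,50],[-0.005,0.048,-0.05,0,50]]]'

```text
clock: 18.95
eef_pos: [0.453, 0.4054, -0.0038]
tool_rot: [0.032, 0.999, -0.002, -0.002]
ft_force: [-0.2, -0.1, -1.9]
grip_width: 0.0594
grasp_force: 65.1
```

Request:
move_arm --moves '[[[0.002,0.0015,-0.006,0,50],[0.002,0.0015,-0.011,0,50],[0.002,0.0015,-0.014,0,50],[0.002,0.0015,-0.015,0,50],[0.002,0.0015,-0.015,0,50]]]'

```text
clock: 19.58
eef_pos: [0.4567, 0.4093, -0.0163]
tool_rot: [0.032, 0.999, 0.0, 0.0]
ft_force: [0.1, -0.5, -2.2]
grip_width: 0.0597
grasp_force: 65.1
```

Request:
move_arm --moves '[[[0,0,-0.001,0,50],[0,0,-0.0015,0,50],[0,0,-0.0015,0,50]]]'

```text
clock: 19.95
eef_pos: [0.4567, 0.4093, -0.0179]
tool_rot: [0.032, 0.999, -0.0, -0.0]
ft_force: [0.6, 0.3, -3.2]
grip_width: 0.0595
grasp_force: 65.1
```

Request:
move_arm --moves '[[[0,0,-0.001,0,50],[0,0,-0.002,0,50],[0,0,-0.002,0,50]]]'

```text
clock: 20.32
eef_pos: [0.4566, 0.4092, -0.0201]
tool_rot: [0.032, 0.999, -0.0, -0.0]
ft_force: [-0.1, -0.3, -2.1]
grip_width: 0.0599
grasp_force: 65.1
```

Request:
move_arm --moves '[[[0,0,-0.0005,0,50],[0,0,-0.001,0,50],[0,0,-0.001,0,50]]]'

```text
clock: 20.7
eef_pos: [0.4568, 0.4093, -0.0206]
tool_rot: [0.032, 0.999, 0.0, 0.0]
ft_force: [-1.3, -1.0, 0.6]
grip_width: 0.0591
grasp_force: 65.4
```

Touching. Release, lift and return above the driver.

Request:
move_arm --moves '[[[0,0,-0.0005,0,78],[0,0,-0.0005,0,84],[0,0,-0.0005,0,90],[0,0,-0.0005,0,100],[0,0,0.01,0,100]]]'

```text
clock: 21.32
eef_pos: [0.456, 0.4086, -0.0115]
tool_rot: [0.032, 0.999, -0.001, -0.001]
ft_force: [-0.4, 0.9, -0.5]
grip_width: 0.0852
grasp_force: 0.0
```

Request:
move_arm --moves '[[[0,0,0.04,0,100],[0,0,0.08,0,100],[0,-0.05,0.12,1,100],[0,-0.1,0.12,3,100],[0.005,-0.15,0.12,4,100]]]'

```text
clock: 21.95
eef_pos: [0.4622, 0.2584, 0.111]
tool_rot: [-0.004, 1.0, 0.001, 0.001]
ft_force: [0.5, 0.1, -0.5]
grip_width: 0.0856
grasp_force: 0.0
```

Request:
move_arm --moves '[[[0,-0.02,0,0,100],[0.005,-0.03,0,0,100],[0.005,-0.03,0,0,100],[0.005,-0.03,0,0,100]]]'

```text
clock: 22.45
eef_pos: [0.4669, 0.2304, 0.109]
tool_rot: [-0.004, 1.0, 0.0, -0.0]
ft_force: [0.6, -0.1, 0.1]
grip_width: 0.0854
grasp_force: 0.0
```

```bash
python3 - <<'E'
from h import *
o,c=shot('wrist'); w=wcam(o,c); print(o['eef_pos'],R.from_quat(o['tool_rot']).as_matrix().round(3)[:,1])
im=c['color'][...,::-1].copy()
cv2.imwrite('pics/w5.png',cv2.resize(im[60:300,:],(800,343),interpolation=cv2.INTER_CUBIC))
E
```

```text
[0.46687936 0.2304299  0.10898866] [-0.007  1.     0.001]
```

View pics/w5.png

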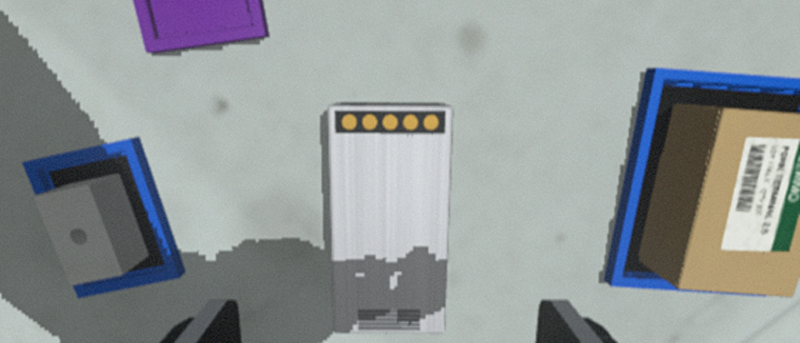

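```bash
python3 - <<'E'
from h import *
o,c=shot('wrist'); w=wcam(o,c); print(o['eef_pos'])
q=np.array([[330,107],[452,107],[444,332],[331,332]])/1.42857+[0,60]
P=toplane(w,q,.03)*1000; print(P.round(1),P.mean(0).round(1))
E
```

```text
[0.46673335 0.23038917 0.10890367]
[[411.4 201.7  30. ]
 [411.  260.8  30. ]
 [532.1 261.4  30. ]
 [532.4 199.1  30. ]] [471.7 230.7  30. ]
```

Request:
move_arm --moves '[[[0.005,0.0005,-0.04,-1,100],[0.005,0.0005,-0.08,-1,100],[0.005,0.0005,-0.115,-1,100],[0.005,0.0005,-0.131,-1,100],[0.005,0.0005,-0.131,-1,100]]]'

```text
clock: 23.18
eef_pos: [0.4708, 0.2298, -0.0228]
tool_rot: [0.005, 1.0, -0.001, -0.001]
ft_force: [0.5, 0.5, 0.2]
grip_width: 0.0852
grasp_force: 0.0
```

Request:
move_arm --moves '[[[0,0,0,0,85],[0,0,0,0,77],[0,0,0,0,70],[0,0,0,0,60],[0,0,0,0,50]]]'

```text
clock: 23.8
eef_pos: [0.4731, 0.2305, -0.02]
tool_rot: [0.006, 1.0, 0.001, 0.002]
ft_force: [-0.2, 0.9, 5.3]
grip_width: 0.0607
grasp_force: 63.3
```

Request:
move_arm --moves '[[[0,0,0.015,0,50],[0,0,0.04,0,50],[0,0,0.075,0,50],[0,-0.03,0.1,0,50],[0,-0.08,0.1,-1,50]]]'

```text
clock: 24.42
eef_pos: [0.4741, 0.1507, 0.0814]
tool_rot: [0.013, 1.0, 0.001, 0.003]
ft_force: [0.5, -1.2, -3.5]
grip_width: 0.0604
grasp_force: 66.7
```

Request:
move_arm --moves '[[[0,-0.055,0,-1,50],[0,-0.11,0,-2,50],[0,-0.165,0,-3,50],[0,-0.21,0,-4,50],[0,-0.235,0,-4.5,50]]]'

```text
clock: 25.05
eef_pos: [0.4713, -0.0876, 0.0789]
tool_rot: [0.055, 0.998, -0.0, 0.0]
ft_force: [0.4, 0.3, -1.9]
grip_width: 0.0608
grasp_force: 66.7
```

Request:
move_arm --moves '[[[0,-0.01,0,0,50],[0,-0.011,0,0,50],[0,-0.011,0,0,50]]]'

```text
clock: 25.42
eef_pos: [0.4716, -0.0953, 0.0782]
tool_rot: [0.053, 0.999, 0.0, -0.0]
ft_force: [0.1, 0.6, -3.2]
grip_width: 0.0605
grasp_force: 66.7
```

```bash
python3 - <<'E'
from h import *
o,c=shot('wrist'); w=wcam(o,c); print(o['eef_pos'],R.from_quat(o['tool_rot']).as_matrix().round(3)[:,1])
hsv=cv2.cvtColor(c['color'],cv2.COLOR_RGB2HSV)
rects(w,cv2.inRange(hsv,(105,120,60),(122,255,255))>0,.010)
cv2.imwrite('pics/w6.png',c['color'][...,::-1])
E
```

```text
[ 0.47164006 -0.09527915  0.07817593] [0.106 0.994 0.   ]
px [ 79. 244.] xy 487.7 -247.1 size 95 88 long axis deg 2.5
px [491. 185.] xy 475.5 67.3 size 83 65 long axis deg 12.2
px [272. 111.] xy 403.8 -87.5 size 93 20 long axis deg 84.6
```

View pics/w6.png

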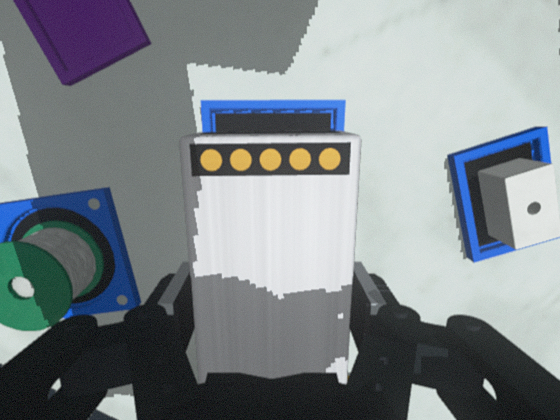

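Request:
move_arm --moves '[[[0.0005,0,-0.035,0,50],[0.0005,0,-0.065,0,50],[0.0005,0,-0.083,0,50],[0.0005,0,-0.089,0,50],[0.0005,0,-0.089,0,50]]]'

```text
clock: 26.1
eef_pos: [0.4723, -0.0956, -0.0109]
tool_rot: [0.053, 0.999, 0.0, -0.0]
ft_force: [0.8, 0.3, -1.4]
grip_width: 0.0607
grasp_force: 66.7
```

Request:
move_arm --moves '[[[0,0,-0.001,0,50],[0,0,-0.0025,0,50],[0,0,-0.0025,0,50]]]'

```text
clock: 26.48
eef_pos: [0.4724, -0.0963, -0.0131]
tool_rot: [0.054, 0.999, -0.0, 0.0]
ft_force: [0.7, 0.2, -2.2]
grip_width: 0.0604
grasp_force: 66.7
```

Request:
move_arm --moves '[[[0,0.001,-0.001,0,50],[0,0.001,-0.002,0,50],[0,0.001,-0.002,0,50]]]'

```text
clock: 26.85
eef_pos: [0.4721, -0.0952, -0.0155]
tool_rot: [0.054, 0.999, 0.0, -0.0]
ft_force: [0.0, -0.0, -3.7]
grip_width: 0.0611
grasp_force: 66.7
```

Request:
move_arm --moves '[[[0,0,-0.0005,0,50],[0,0,-0.001,0,50],[0,0,-0.001,0,50]]]'

```text
clock: 27.22
eef_pos: [0.4722, -0.0952, -0.016]
tool_rot: [0.054, 0.999, 0.0, 0.0]
ft_force: [-2.1, -0.6, 3.0]
grip_width: 0.0609
grasp_force: 67.3
```

Contact. Release, rise and back away so the cameras can check.

Request:
move_arm --moves '[[[0,0,0,0,78],[0,0,0,0,84],[0,0,0,0,90],[0,0,0,0,100],[0,0,0.01,0,100]]]'

```text
clock: 27.85
eef_pos: [0.4713, -0.0951, -0.0067]
tool_rot: [0.054, 0.999, 0.0, -0.001]
ft_force: [-0.5, -0.5, -0.3]
grip_width: 0.0855
grasp_force: 0.0
```

Request:
move_arm --moves '[[[0,0,0.04,0,100],[0,0,0.09,0,100],[-0.03,0,0.14,0,100],[-0.08,0,0.17,0,100],[-0.13,0,0.18,0,100]]]'

```text
clock: 28.48
eef_pos: [0.3424, -0.0956, 0.1763]
tool_rot: [0.053, 0.999, -0.001, 0.003]
ft_force: [0.6, -0.1, 0.4]
grip_width: 0.0853
grasp_force: 0.0
```

Request:
move_arm --moves '[[[-0.03,0.05,0,0,100],[-0.04,0.1,0,0,100],[-0.04,0.15,0,0,100],[-0.04,0.15,0,0,100]]]'

```text
clock: 28.98
eef_pos: [0.3021, 0.0575, 0.1745]
tool_rot: [0.05, 0.999, 0.0, 0.001]
ft_force: [-0.9, -0.2, 0.0]
grip_width: 0.0856
grasp_force: 0.0
```

```bash
python3 - <<'E'
from h import *
o,t=shot('top'); o,s=shot('side'); print(o['eef_pos'],o['ft_force'])
a=cv2.resize(t['color'][150:275,130:440,::-1],(760,306),interpolation=cv2.INTER_CUBIC)
b=cv2.resize(s['color'][150:290,160:480,::-1],(640,280),interpolation=cv2.INTER_CUBIC)
cv2.imwrite('pics/f.png',np.vstack([a,np.pad(b,((0,0),(0,120),(0,0)))]))
E
```

```text
[0.30208524 0.05597167 0.17424012] [ 0.78310409 -0.52071836 -0.23000211]
```

View pics/f.png

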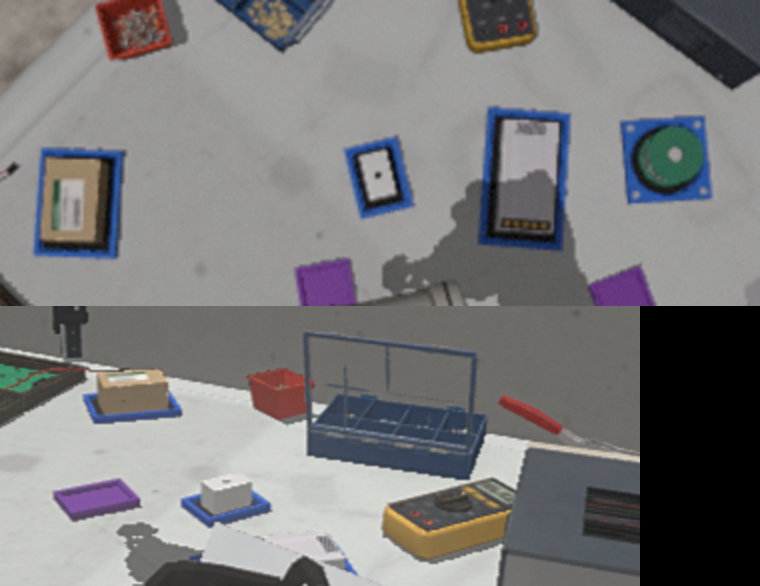

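All four pieces lie flat and centred in their own trays, with the bystanders in place (top view: carton (75,200), spacer (378,175), driver (527,175), spool (668,160)).

```bash
python3 -c "
from h import *
print(job.job_done())"
```

```text
the job is handed in; nothing more can be done
None
```

The job is handed in: spacer, spool, carton and LED driver were set down in that order, each flat in its own blue tray, at about 29 s on the clock; the first grasp closed on air because the real fingertips sit about 29 mm behind the reported TCP, so I offset every later grasp for it.

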